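# Index the turret stop of the slot mortiser

### The job

Change the mortiser's stop over to the short screw: pull the winged turret knob straight up out of its notch, turn it until the shortest of the three stop screws points at the sliding carriage and let it snap fully down into the notch there, then slide the carriage along until its rubber pad just rests against that screw, and let go. Work by feel: do not haul the knob hard against its end stop, wrench it against the notch sides, force it down or ram the carriage into a screw, and leave the things lying around where they are.

Things in the scene. Friction and masses are not known exactly. Their poses are not given: they have to be found in the camera images.
- stop_unit: Green painted steel base plate of the stop unit, 180 (x) x 340 (y) x 16 mm, fixed to the bench; its place and yaw vary. Origin: centre of its underside, on the bench top. The turret's upright axis stands at x 0, y +100 mm. The carriage runs on rails along y at x 0, from the -y end towards the turret (+y).
- knob (a point): Centre of the black winged knob on top of the turret: an upright bar 14 mm thick (its x), 46 mm long (its y), 38 mm tall (78 to 116 mm above the bench), on a 12 mm neck. On the turret's axis, 98 mm above the bench with the turret down. Turns and lifts with the turret; at the start its yaw is the unit's within 6 degrees.
- turret: Turret: knob on a 62 mm drum (top 68 mm up), three radial stop screws 60 degrees apart, tips about 72, 59, 46 mm from the axis. At the start the longest points at the carriage; the shortest is next clockwise from above, so turn anticlockwise. Sprung down: 8 N starts the lift, 12 N at 15 mm, where a rubbery end stop comes. Origin: on its axis, at bench level when down; z up, yaw as the knob's.
- collar: Fixed seat of the turret, 96 mm across, carrying a steel ring (top 34 mm up) with notches 10 mm deep for two opposite 8 mm lugs of the turret, clear at 10 mm lift. The start notch is wide (18 degrees of play about its middle); the next, for the short screw, is 11 mm (2 degrees of play). The ring is clamped up to 10 degrees off: the short screw seats 50 to 70 degrees on from yaw 0 of the unit. Origin: turret axis, bench level.
- short_tip (a point): Tip of the shortest stop screw, an 8 mm rod, 58 mm up with the turret down; its x axis points outward; stick-out varies by 4 mm. Between notches the lugs ride on the collar's top, 10 mm up; turned on with the knob held loosely (fingers a few mm open) they snap down, and a notch side then stops the turn. Until then turning costs under 0.2 N m.
- pad_face (a point): Centre of the flat front of the carriage's rubber pad (34 mm wide, 24 mm tall), 58 mm above the bench; it faces the turret along +y of the unit. Axes as the unit's.
- tab (a point): Grip point on the carriage: an upright steel tab 30 mm (x) x 14 mm (y), 40 to 110 mm above the bench; the point is on its middle line, 94 mm up, 60 mm behind the pad face. Axes as the unit's. The carriage slides along the unit's y with about 3 N of friction and stays where it is left; the pad meets the short screw after 65 to 105 mm of travel.
- offcut: strip of wood 26 x 80 x 18 mm lying on the base plate beside the carriage's rails (+x side); a bystander, to be left alone. Origin: centre of its underside.
- wedge_block: plywood block 50 x 70 x 30 mm on the bench just beyond the plate; a bystander, to be left alone. Origin: centre of its underside.
- wrench: steel wrench lying on the bench just before the plate; a bystander, to be left alone. Origin: centre of its underside.
- hammer: hammer on the bench, far to the right; a bystander, to be left alone. Origin: centre of its underside.
- driver: screwdriver on the bench, to the left; a bystander, to be left alone. Origin: centre of its underside.
- glue: glue bottle, 170 mm tall, far left; a bystander, to be left alone. Origin: centre of its underside.
- wax_tin: low tin, far right; a bystander, to be left alone. Origin: centre of its underside.
- sand_block: cork sanding block 110 x 65 x 30 mm, left of the robot; a bystander, to be left alone. Origin: centre of its underside.
- carriage: The sliding carriage, 62 x 60 mm aluminium block with the tab and the pad's bar on it. Origin: on the bench plane under the tab.

How it is judged:
By the outcome, as a careful person would: the job done as asked, in the order asked, and still so for the second after the job is handed in, with the robot touching nothing.
It also fails if it takes over 64 s, if anything falls off the work surface, if the arm or the gripper's body presses on something with over 40 N, if the wrist force passes 120 N, or if a joint passes its speed limit or range.

### The arm

A 7-joint arm with a two-finger parallel gripper is mounted at the origin on the work surface. World frame = base frame: x ahead of the robot, y to its left, z up, the work surface at z = 0. Lengths are in m, angles in rad, forces in N, time in s.
With the tool pointing down it reaches from about 0.425 to 0.925 m from the base axis. Payload 6.8 kg.
Tool frame: the origin (TCP) lies at the very end of the fingers, on their centre line; the grasp point (between the pads) lies 19 mm behind it; z points along the fingers, y is the line along which they close (so a half turn about z gives the same grasp; the last joint's range is limited). The gripper opens to 85 mm and grips with 20 to 120 N. Pads are 22 mm wide; open, the fingers measure 114 mm over their backs; the gripper's body (76 mm by 85 mm) begins 54 mm behind the grasp point. The pads swing forward as they close: fully open they stand 13 mm farther back than shut.
Start: joints at [-1.378, 0.477, 0.022, 1.555, -0.011, 1.109, -0.083], TCP at [0.2, 0.645, 0.231] pointing down, gripper open.
Joint ranges: [-2.96, 2.96], [-0.34, 2.1], [-1.41, 1.46], [0.24, 2.44], [-1.37, 4.51], [0.17, 1.92], [-2.96, 2.96]. Speed limits (rad/s): [2.39, 2.39, 3.14, 3.14, 3.14, 3.14, 3.14].

### API

Orientations are given as a unit quaternion [w, x, y, z].
In Python, from station import get_obs, read_camera, hand_in gives the robot as it stands.
- The arm moves only by the tool arm_command, never from a script. Its argument "commands" is one flat list of numbers, 7 for each row, row after row: the shift along the tool's x, y, z in m, then the turn, a rotation vector about the tool's x, y, z in degrees, then the opening, from 0 (shut) to 1 (fully open). In form: [tx, ty, tz, rx, ry, rz, fingers, tx, ty, tz, rx, ry, rz, fingers, ...]. A call has 1 to 8 rows; each row is the pose to reach, as a shift and turn from the pose commanded when the call began, along the tool's axes at that moment; what a row does not reach only later rows make up. A row lasts 1/10 s, in which the tool goes at most 50 mm and 8.59 degrees, less where a joint would pass 70% of its speed; a pose out of reach is approached as far as the arm can. A call with a gripper value outside its range is refused whole. The fingers move at their own pace and stop on an object; "force" is the grip in N (left out, the last holds). Time passes only in rows, so rows that repeat a pose let the fingers close. It gives the time, the measured TCP pose, the force, the opening and the grip force at its end, in the units of the state.
- get_obs(): the state, without advancing time (a new reading comes with each control period).
- read_camera(name): name is "scene" or "top" or "wrist"; returns a dict with "img" (480x640x3 uint8, red, green, blue), "camera_matrix" (3x3 intrinsics, pixels), "pose" (4x4, takes a point from camera to world coordinates). Camera axes: x right, y down, z forward; pixel columns grow to the right and rows downward; lengths in m; the calibration is good to about 2 mm. The wrist camera is an equidistant fisheye: a pixel r from the principal point sees the ray r / f radians off the axis. A picture is of the moment at which its call begins. There is no depth.
- hand_in(): hands the job in; it is judged then, once.
The state is a dict: "t": time; "q": joint angles; "joint_vel": joint speeds; "joint_torque": joint torques, N m; "eef_pos": TCP position; "tool_rot": TCP orientation; "contact_force": force on the tool from outside, world axes, zero at the start; "torque": the same for the moment, N m; "gripper_width": opening from 0.0 (shut) to 1.0 (fully open); "grasp_force": force on a finger pad.
Only numpy, scipy, OpenCV 4.12 (cv2) and the standard library are available. Lean on these libraries where they do the work, as an engineer would, in place of code of your own. Each camera call takes 0.05 s, during which the arm holds its last target. There are 200 camera calls.

## Working session

There is one attempt and no reset: what is moved stays moved. The work goes in short steps, Python scripts to look and compute and a tool call to move; the robot and the scene stay as the last step left them, time stands still between calls to the robot, and variables do not carry over. Pictures are saved under pics/ and viewed, at most 10 in all, crops included, and the job is handed in when it is done.

Besides the shell and the picture viewer there is one more tool, called after "Emit:" in YAML: its name, and indented under it one key for each argument. arm_command: Moves the arm, as the interface text tells. Its arguments: {"type":"object","properties":{"commands":{"type":"array","items":{"type":"number"}},"force":{"type":"number"}},"required":["commands"]}

```bash
mkdir -p pics
cat > h.py <<'E'
import numpy as np, cv2
from station import get_obs, read_camera, hand_in
def snap(n,f):
    c=read_camera(n); cv2.imwrite('pics/'+f,c['img'][:,:,::-1]); np.savez('pics/'+f+'.npz',**c); return c
def ray(c,u,v,fish=False):
    K=c['camera_matrix'];P=c['pose']
    x=(u-K[0,2])/K[0,0];y=(v-K[1,2])/K[1,1]
    if fish:
        r=np.hypot(x,y)+1e-12; d=np.array([x/r*np.sin(r),y/r*np.sin(r),np.cos(r)])
    else: d=np.array([x,y,1.])
    return P[:3,3],P[:3,:3]@d
def onz(c,u,v,z,fish=False):
    o,d=ray(c,u,v,fish); return o+d*(z-o[2])/d[2]
E
python3 - <<'E'
from h import *
c=snap('top','top0.png');s=snap('scene','scene0.png')
print(c['pose'].round(3),s['pose'].round(3),c['camera_matrix'])
o=get_obs();print({k:np.round(v,3) for k,v in o.items()})
E
```

```text
[[-0.013 -0.977  0.212  0.264]
 [-1.     0.013  0.     0.003]
 [-0.003 -0.212 -0.977  1.335]
 [ 0.     0.     0.     1.   ]] [[-0.539  0.587 -0.604  1.302]
 [ 0.842  0.371 -0.391  0.467]
 [-0.005 -0.72  -0.694  0.944]
 [ 0.     0.     0.     1.   ]] [[489.19545643   0.         320.28976356]
 [  0.         489.19545643 242.76789315]
 [  0.           0.           1.        ]]
{'t': np.float64(0.1), 'q': array([-1.378,  0.478,  0.022,  1.556, -0.012,  1.109, -0.083]), 'joint_vel': array([-0.   , -0.002, -0.001, -0.003, -0.001,  0.003,  0.   ]), 'joint_torque': array([ 5.0000e-03, -5.9776e+01,  1.6140e+00, -2.8195e+01,  1.3000e-02,
        5.0000e-03, -0.0000e+00]), 'eef_pos': array([0.2  , 0.644, 0.23 ]), 'tool_rot': array([-0.   ,  0.15 ,  0.989, -0.001]), 'contact_force': array([-0.177, -0.016, -0.195]), 'torque': array([-0.015,  0.025, -0.023]), 'grasp_force': np.float64(0.0), 'gripper_width': np.float64(0.995)}
```

View pics/top0.png

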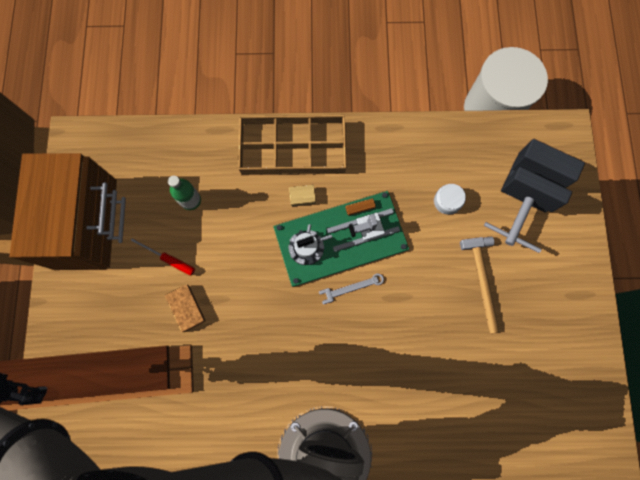

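View pics/scene0.png

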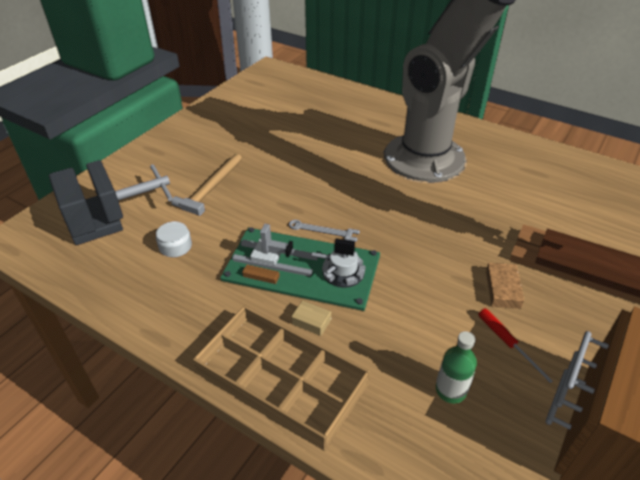

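The top view shows the green plate with corners near (277,228), (385,193), (408,247) and (293,285). The knob is at about (305,240) and the carriage tab at about (370,222). The scene view shows the knob at about (345,245). Next I'll measure the plate and the knob.

Run:
```python
from h import *
for f,box in (('top0.png',(260,180,425,300)),('scene0.png',(210,215,395,315))):
    c=np.load('pics/'+f+'.npz'); im=c['img']; hsv=cv2.cvtColor(im,cv2.COLOR_RGB2HSV)
    m=cv2.inRange(hsv,(60,90,30),(95,255,255)); x0,y0,x1,y1=box
    mm=np.zeros_like(m);mm[y0:y1,x0:x1]=m[y0:y1,x0:x1]
    pts=cv2.findNonZero(mm)[:,0]
    W=np.array([onz(c,u,v,.016)[:2] for u,v in pts],np.float32)
    r=cv2.minAreaRect(W); b=cv2.boxPoints(r); print(f,r,b.round(3).tolist())
    d=cv2.inRange(hsv,(0,0,0),(180,255,38)); 
    n,l,s,ce=cv2.connectedComponentsWithStats(d[y0:y1,x0:x1])
    for i in range(1,n):
        if s[i,4]>25: print(s[i],ce[i]+[x0,y0], onz(c,*(ce[i]+[x0,y0]),.1).round(3))
```

```text
top0.png ((0.5652144551277161, -0.053211912512779236), (0.177054300904274, 0.3362311124801636), 17.007070541381836) [[0.4309999942779541, 0.0820000022649765], [0.5299999713897705, -0.23999999463558197], [0.6990000009536743, -0.18799999356269836], [0.6010000109672546, 0.13300000131130219]]
[89 45  6 12 36] [351.75       230.16666667] [ 0.565 -0.079  0.1  ]
[38 57 16 10 90] [305.28888889 241.66666667] [0.536 0.042 0.1  ]
scene0.png ((0.575569748878479, -0.04995325207710266), (0.18062147498130798, 0.33595383167266846), 17.024099349975586) [[0.4399999976158142, 0.08399999886751175], [0.5379999876022339, -0.2370000034570694], [0.7110000252723694, -0.18400000035762787], [0.6129999756813049, 0.13699999451637268]]
[125  25  19  14 241] [343.87136929 246.67634855] [0.543 0.044 0.1  ]
[76 27  6 14 51] [288.50980392 248.66666667] [ 0.613 -0.055  0.1  ]
```

Emit:
arm_command:
  commands: [-0.036,-0.034,0,0,0,4,1,-0.072,-0.068,0,0,0,8,1,-0.108,-0.102,0,0,0,12,1,-0.144,-0.136,0,0,0,16,1,-0.18,-0.17,0,0,0,20,1,-0.216,-0.204,0,0,0,24,1,-0.252,-0.236,0,0,0,28,1,-0.252,-0.236,0,0,0,28,1]

```text
t: 0.9
eef_pos: [0.3745, 0.3377, 0.2312]
tool_rot: [0.001, 0.39, 0.921, -0.001]
contact_force: [0.3, 0.9, -0.5]
gripper_width: 1.002
grasp_force: 0.0
```

```bash
cat >> h.py <<'E'
from scipy.spatial.transform import Rotation as R
def tool():
    o=get_obs();q=o['tool_rot'];return np.array(o['eef_pos']),R.from_quat([q[1],q[2],q[3],q[0]]).as_matrix(),o
def go(p,yaw):  # yaw of tool y in world deg -> shift in tool axes, rz ; mod 180
    e,M,o=tool(); 
    z=np.array([0,0,-1.]); y=np.array([np.cos(np.radians(yaw)),np.sin(np.radians(yaw)),0]); G=np.c_[np.cross(y,z),y,z]
    rv=R.from_matrix(M.T@G).as_rotvec(degrees=True)
    print('t',o['t'],'eef',e.round(4),'yaw',np.degrees(np.arctan2(M[1,1],M[0,1])).round(2),'shift',(M.T@(np.array(p)-e)).round(4),'rot',rv.round(2),'q',np.round(o['q'],2))
E
python3 -c "
from h import *
go([.541,.044,.22],17)"
```

```text
t 0.9 eef [0.3745 0.3377 0.2312] yaw 44.06 shift [-0.3268 -0.0846  0.0122] rot [-0.04  0.16 27.06] q [-1.06  0.19  0.23  1.97 -0.05  0.99 -0.04]
```

Emit:
arm_command:
  commands: [-0.047,-0.012,0,0,0,4,1,-0.094,-0.024,0,0,0,8,1,-0.14,-0.036,0,0,0,12,1,-0.187,-0.048,0,0,0,16,1,-0.234,-0.06,0.004,0,0,20,1,-0.28,-0.073,0.008,0,0,24,1,-0.327,-0.085,0.012,0,0,27,1,-0.327,-0.085,0.012,0,0,27,1]

```text
t: 1.7
eef_pos: [0.5427, 0.0456, 0.2191]
tool_rot: [0.002, 0.594, 0.805, -0.001]
contact_force: [-0.7, 0.8, -0.5]
gripper_width: 1.002
grasp_force: 0.0
```

```bash
python3 -c "
from h import *
go([.541,.044,.22],17)
c=snap('wrist','w1.png');print(c['pose'].round(3),c['camera_matrix'])"
```

```text
t 1.7 eef [0.5427 0.0456 0.2191] yaw 17.15 shift [-0.001  -0.0021 -0.0009] rot [0.   0.22 0.15] q [-0.61  0.29  0.5   1.91 -0.16  0.98  0.26]
[[ 0.956  0.282  0.084  0.52 ]
 [ 0.294 -0.917 -0.271  0.114]
 [ 0.001  0.283 -0.959  0.361]
 [ 0.     0.     0.     1.   ]] [[371.64829954   0.         315.42593999]
 [  0.         371.64829954 233.94253315]
 [  0.           0.           1.        ]]
```

View pics/w1.png

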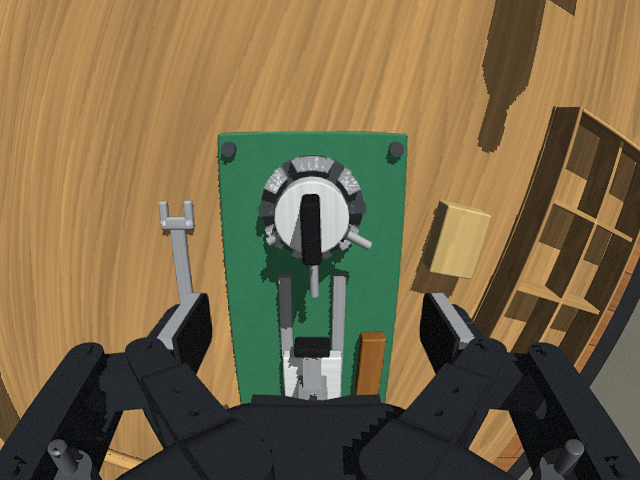

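The wrist view shows the knob bar from (310,195) to (311,265). The long screw points down the picture at (315,295), and the short screw's stub is at (270,240). The middle screw is at (365,243), the carriage tab at (312,375), and the offcut is at the right of the carriage.

Run:
```python
from h import *
c=np.load('pics/w1.png.npz');im=c['img'];hsv=cv2.cvtColor(im,cv2.COLOR_RGB2HSV)
f=lambda u,v,z:onz(c,u,v,z,True)
d=cv2.inRange(hsv,(0,0,0),(180,255,45))
n,l,s,ce=cv2.connectedComponentsWithStats(d)
i=l[230,311];print(s[i],ce[i])
for v in range(196,268,6):
    u=np.where(l[v]==i)[0]
    if len(u):print(v,u.min(),u.max(),f(u.mean(),v,.116).round(4)[:2],f(u.min(),v,.116).round(4)[:2],f(u.max(),v,.116).round(4)[:2])
m=cv2.inRange(hsv,(60,90,30),(95,255,255))
m=cv2.morphologyEx(m,cv2.MORPH_OPEN,np.ones((3,3)))
# left/right edges
L=[];Rr=[]
for v in range(140,330,4):
    u=np.where(m[v,180:430])[0]+180
    L.append(f(u.min(),v,.016)[:2]);Rr.append(f(u.max(),v,.016)[:2])
T=[]
for u in range(235,395,4):
    v=np.where(m[100:300,u])[0]+100;T.append(f(u,v.min(),.016)[:2])
for n_,P in(('L',L),('R',Rr),('T',T)):
    vx,vy,x,y=cv2.fitLine(np.float32(P),cv2.DIST_HUBER,0,.001,.001).ravel();print(n_,np.degrees(np.arctan2(vy,vx)),x,y)
j=l[347,312];print('pad bar',s[j],ce[j])
```

```text
[ 300  194   22   72 1323] [310.37037037 230.        ]
196 303 318 [0.5307 0.0692] [0.5259 0.0678] [0.5355 0.0707]
202 302 318 [0.5316 0.0652] [0.5265 0.0636] [0.5368 0.0668]
208 301 319 [0.5328 0.0612] [0.527  0.0595] [0.5386 0.063 ]
214 300 319 [0.5337 0.0572] [0.5275 0.0553] [0.5399 0.059 ]
220 300 319 [0.5349 0.0531] [0.5287 0.0512] [0.5411 0.055 ]
226 301 319 [0.5365 0.0492] [0.5306 0.0474] [0.5424 0.051 ]
232 301 319 [0.5377 0.0451] [0.5318 0.0433] [0.5436 0.0469]
238 302 319 [0.5393 0.0411] [0.5337 0.0393] [0.5449 0.0428]
244 302 320 [0.5409 0.037 ] [0.5349 0.0352] [0.5469 0.0388]
250 302 320 [0.5422 0.0328] [0.5362 0.0309] [0.5482 0.0346]
256 302 321 [0.5438 0.0286] [0.5374 0.0267] [0.5502 0.0306]
262 302 320 [0.5448 0.0242] [0.5387 0.0223] [0.5509 0.0261]
L -72.97556 0.46365008 -0.012820893
R -72.98383 0.6300248 0.045934927
T 17.087906 0.521689 0.109930515
pad bar [294 337  36  21 671] [311.49031297 347.04321908]
```

```bash
python3 -c "
from h import *
go([.5387,.043,.080],18.4)"
```

```text
t 1.75 eef [0.5414 0.0492 0.2189] yaw 17.42 shift [-0.0049 -0.0043  0.1389] rot [-0.05  0.09 -0.98] q [-0.61  0.29  0.49  1.91 -0.16  0.98  0.26]
```

Emit:
arm_command:
  commands: [-0.002,-0.001,0.03,0,0,-1,0.7,-0.002,-0.001,0.06,0,0,-1,0.6,-0.002,-0.001,0.08,0,0,-1,0.5,-0.002,-0.001,0.08,0,0,-1,0.5,-0.002,-0.001,0.08,0,0,-1,0.5]

```text
t: 2.25
eef_pos: [0.5401, 0.0516, 0.1395]
tool_rot: [-0.0, 0.582, 0.813, -0.0]
contact_force: [-0.7, -0.7, 0.3]
gripper_width: 0.5
grasp_force: 0.0
```

```bash
python3 -c "
from h import *
go([.5387,.043,.080],18.4)
go([.5387,.043,.080],18.4)
read_camera('top')
go([.5387,.043,.080],18.4)
read_camera('top')
go([.5387,.043,.080],18.4)
"
```

```text
t 2.25 eef [0.5401 0.0516 0.1395] yaw 18.87 shift [-0.0077 -0.0041  0.0595] rot [-0.03 -0.02  0.47] q [-0.57  0.4   0.45  1.98 -0.23  0.81  0.34]
t 2.25 eef [0.5401 0.0516 0.1395] yaw 18.87 shift [-0.0077 -0.0041  0.0595] rot [-0.03 -0.02  0.47] q [-0.57  0.4   0.45  1.98 -0.23  0.81  0.34]
t 2.3 eef [0.5408 0.0514 0.1402] yaw 18.84 shift [-0.0073 -0.0047  0.0602] rot [ 0.06 -0.01  0.44] q [-0.57  0.4   0.45  1.98 -0.23  0.81  0.34]
t 2.35 eef [0.5411 0.0512 0.1405] yaw 18.83 shift [-0.007  -0.0051  0.0605] rot [ 0.12 -0.01  0.43] q [-0.57  0.4   0.45  1.98 -0.23  0.81  0.34]
```

Run:
```python
from h import *
c=snap('wrist','w2.png');im=c['img'];hsv=cv2.cvtColor(im,cv2.COLOR_RGB2HSV)
f=lambda u,v,z:onz(c,u,v,z,True)
go([.5387,.043,.080],18.4)
o=c['pose'];print(o[:3,3])
print((np.array([.5387,.043,.116])))
P=o[:3,:3].T@(np.array([.5387,.043,.116])-o[:3,3]);th=np.arctan2(np.hypot(P[0],P[1]),P[2]);K=c['camera_matrix']
uv=K[:2,2]+371.6*th*P[:2]/np.hypot(P[0],P[1]);print(uv)
m=im.copy();cv2.circle(m,tuple(int(x) for x in uv),3,(255,0,0),-1)
cv2.imwrite('pics/w2c.png',cv2.resize(m[100:400,150:470],None,fx=1.5,fy=1.5)[:,:,::-1])
```

```text
t 2.4 eef [0.5412 0.051  0.1406] yaw 18.81 shift [-0.0068 -0.0051  0.0606] rot [ 0.13 -0.01  0.41] q [-0.57  0.4   0.45  1.98 -0.23  0.81  0.34]
[0.51658241 0.11843308 0.28300743]
[0.5387 0.043  0.116 ]
[307.74783965 291.9687297 ]
```

View pics/w2c.png

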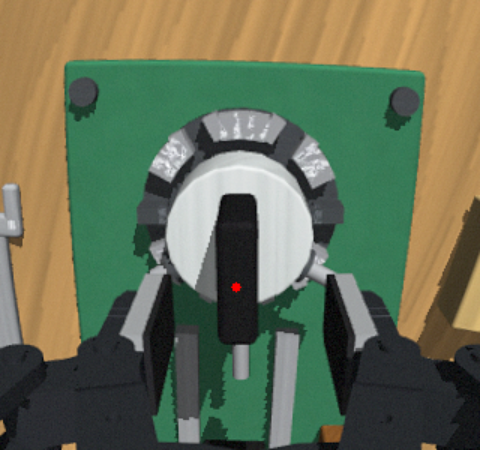

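The dot at crop (236,287) lies on the middle of the knob's top face, which spans about 228–343 in crop rows. The fingers are on both sides and aligned with the bar. I'll go down and grip.

Emit:
arm_command:
  commands: [-0.007,-0.005,0.0,0,0,0,0.5,-0.007,-0.005,0.03,0,0,0,0.5,-0.007,-0.005,0.055,0,0,0,0.5,-0.007,-0.005,0.06,0,0,0,0.5,-0.007,-0.005,0.06,0,0,0,0.5]

```text
t: 2.9
eef_pos: [0.5375, 0.0416, 0.0793]
tool_rot: [-0.0, 0.583, 0.813, -0.0]
contact_force: [1.1, 0.6, 1.5]
gripper_width: 0.499
grasp_force: 0.0
```

```bash
python3 -c "
from h import *
go([.5387,.043,.080],18.4)
o=get_obs();print(o['contact_force'].round(2),o['torque'].round(3))"
```

```text
t 2.9 eef [0.5375 0.0416 0.0793] yaw 18.73 shift [ 0.0009  0.0015 -0.0007] rot [-0.06  0.    0.33] q [-0.51  0.49  0.41  2.03 -0.3   0.69  0.41]
[1.07 0.55 1.49] [ 0.013  0.003 -0.023]
```

Next, close with a modest grip.

Emit:
arm_command:
  commands: [0.001,0.001,0,0,0,0,0.3,0.001,0.001,0,0,0,0,0,0.001,0.001,0,0,0,0,0,0.001,0.001,0,0,0,0,0,0.001,0.001,0,0,0,0,0,0.001,0.001,0,0,0,0,0]
  force: 40

```text
t: 3.5
eef_pos: [0.5397, 0.0437, 0.0807]
tool_rot: [0.001, 0.582, 0.813, 0.001]
contact_force: [0.2, 0.7, 6.8]
gripper_width: 0.157
grasp_force: 40.8
```

```bash
python3 -c "
from h import *
go([.5387,.043,.080],18.4)
o=get_obs();print(o['contact_force'].round(2),o['torque'].round(3))"
```

```text
t 3.5 eef [0.5397 0.0437 0.0807] yaw 18.77 shift [-0.0003 -0.0012  0.0007] rot [0.16 0.   0.37] q [-0.52  0.48  0.41  2.02 -0.3   0.69  0.41]
[0.24 0.67 6.81] [ 0.051  0.187 -0.051]
```

Emit:
arm_command:
  commands: [0,0,-0.002,0,0,0,0,0,0,-0.004,0,0,0,0,0,0,-0.006,0,0,0,0,0,0,-0.008,0,0,0,0,0,0,-0.01,0,0,0,0,0,0,-0.012,0,0,0,0,0,0,-0.012,0,0,0,0]

```text
t: 4.2
eef_pos: [0.5393, 0.0437, 0.0912]
tool_rot: [0.001, 0.582, 0.813, 0.0]
contact_force: [5.1, 1.2, -11.3]
gripper_width: 0.158
grasp_force: 39.1
```

```bash
python3 -c "
from h import *
go([.5387,.043,.080],18.4)
o=get_obs();print(o['contact_force'].round(2),o['torque'].round(3))"
```

```text
t 4.2 eef [0.5393 0.0437 0.0912] yaw 18.78 shift [-0.0005 -0.0008  0.0112] rot [0.1  0.04 0.38] q [-0.53  0.47  0.42  2.02 -0.28  0.71  0.4 ]
[  5.14   1.21 -11.27] [ 0.224 -1.464  0.022]
```

Emit:
arm_command:
  commands: [0,0.001,-0.0015,0,0,0,0,0,0.001,-0.0015,0,0,-5,0,0,0.001,-0.0015,0,0,-10,0,0,0.001,-0.0015,0,0,-15,0,0,0.001,-0.0015,0,0,-20,0,0,0.001,-0.0015,0,0,-24,0,0,0.001,-0.0015,0,0,-24,0]

```text
t: 4.9
eef_pos: [0.5391, 0.0435, 0.0922]
tool_rot: [-0.0, 0.4, 0.916, -0.0]
contact_force: [3.1, 0.3, -10.9]
gripper_width: 0.158
grasp_force: 39.2
```

```bash
python3 -c "
from h import *
go([.5387,.043,.080],59)
o=get_obs();print(o['contact_force'].round(2),o['torque'].round(3))"
```

```text
t 4.9 eef [0.5391 0.0435 0.0922] yaw 42.79 shift [-0.0001 -0.0006  0.0122] rot [-3.000e-02 -1.000e-02 -1.621e+01] q [-0.44  0.45  0.31  2.01 -0.21  0.71  0.74]
[  3.12   0.27 -10.95] [ 0.036 -1.063  0.038]
```

Emit:
arm_command:
  commands: [0,0,0,0,0,-5,0,0,0,0,0,0,-10,0,0,0,0,0,0,-14,0,0,0,0,0,0,-14,0,0,0,0.001,0,0,-14,0,0,0,0.002,0,0,-14,0,0,0,0.003,0,0,-14,0,0,0,0.003,0,0,-14,0]

```text
t: 5.7
eef_pos: [0.5392, 0.0434, 0.0906]
tool_rot: [-0.0, 0.287, 0.958, -0.0]
contact_force: [-2.5, -1.7, 3.3]
gripper_width: 0.159
grasp_force: 41.4
```

```bash
python3 -c "
from h import *
go([.5387,.043,.080],59)
o=get_obs();print(o['contact_force'].round(2),o['torque'].round(3))"
```

```text
t 5.7 eef [0.5392 0.0434 0.0906] yaw 56.68 shift [ 0.0002 -0.0006  0.0106] rot [-0.01 -0.03 -2.32] q [-0.39  0.45  0.25  2.01 -0.16  0.7   0.95]
[-2.53 -1.71  3.3 ] [-0.322  0.409 -0.036]
```

Emit:
arm_command:
  commands: [0,0,0,0,0,0,0.205,0,0,0,0,0,0,0.205,0,0,0,0,0,-2,0.205,0,0,0,0,0,-4,0.205,0,0,0,0,0,-6,0.205,0,0,0,0,0,-8,0.205,0,0,0,0,0,-8,0.205]
  force: 20

```text
t: 6.4
eef_pos: [0.5392, 0.0436, 0.0897]
tool_rot: [-0.0, 0.218, 0.976, -0.0]
contact_force: [-0.1, -0.7, -0.6]
gripper_width: 0.203
grasp_force: 0.4
```

```bash
cat > s.py <<'E'
from h import *
import sys
go([.5387,.043,.0906],59)
o=get_obs();print(o['contact_force'].round(2),o['torque'].round(3),o['gripper_width'],o['grasp_force'])
E
python3 s.py
python3 - <<'E'
from h import *
c=snap('wrist','w3.png');cv2.imwrite('pics/w3c.png',cv2.resize(c['img'][100:460,120:520],None,fx=1.5,fy=1.5)[:,:,::-1])
E
```

```text
t 6.4 eef [0.5392 0.0436 0.0897] yaw 64.84 shift [ 0.0002 -0.0007 -0.0009] rot [-0.01 -0.03  5.84] q [-0.36  0.45  0.21  2.01 -0.14  0.7   1.07]
[-0.14 -0.7  -0.59] [-0.04   0.121 -0.018] 0.20338176421922755 0.3967534689581953
```

View pics/w3c.png

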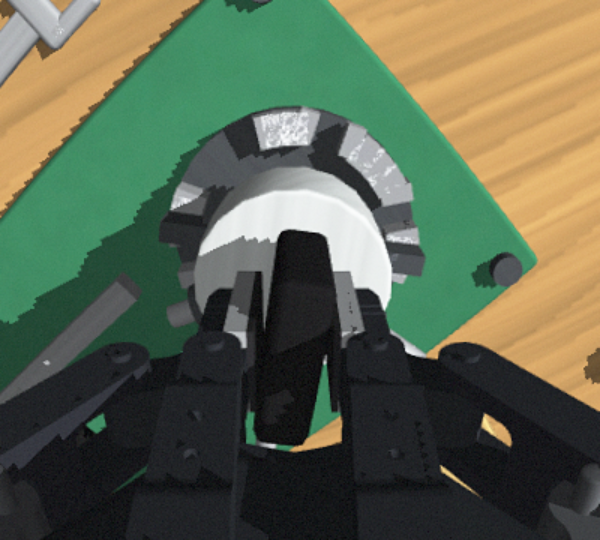

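The wrist view shows the open fingers, at about crop x 245 and 345, around the bar. The bar lags the tool by roughly 8°, and the drum rides on the collar. I'll keep turning with the loose grip.

Emit:
arm_command:
  commands: [0,0,0,0,0,-1,0.205,0,0,0,0,0,-2,0.205,0,0,0,0,0,-3,0.205,0,0,0,0,0,-4,0.205,0,0,0,0,0,-5,0.205,0,0,0,0,0,-6,0.205,0,0,0,0,0,-7,0.205,0,0,0,0,0,-7,0.205]

```text
t: 7.25
eef_pos: [0.5391, 0.0434, 0.0897]
tool_rot: [-0.0, 0.158, 0.987, -0.0]
contact_force: [-3.3, -2.5, 0.6]
gripper_width: 0.203
grasp_force: 7.1
```

```bash
python3 s.py
```

```text
t 7.25 eef [0.5391 0.0434 0.0897] yaw 71.79 shift [ 0.0002 -0.0005 -0.0009] rot [-0.03 -0.03 12.79] q [-0.34  0.45  0.18  2.01 -0.12  0.7   1.17]
[-3.32 -2.5   0.6 ] [-0.506  0.616 -0.245] 0.2034269548129693 7.1246492536738515
```

Emit:
arm_command:
  commands: [0,0,0,0,0,-0.5,0.205,0,0,0,0,0,-1,0.205,0,0,0,0,0,-1.5,0.205,0,0,0,0,0,-1.5,0.205]

```text
t: 7.65
eef_pos: [0.5391, 0.0434, 0.0897]
tool_rot: [-0.0, 0.145, 0.989, -0.0]
contact_force: [-4.2, -3.4, 1.1]
gripper_width: 0.206
grasp_force: 6.3
```

```bash
python3 s.py
```

```text
t 7.65 eef [0.5391 0.0434 0.0897] yaw 73.28 shift [ 0.0003 -0.0005 -0.0009] rot [-0.03 -0.02 14.28] q [-0.33  0.45  0.17  2.01 -0.11  0.7   1.19]
[-4.21 -3.42  1.07] [-0.741  0.752 -0.209] 0.20646507782552256 6.326230438426137
```

Emit:
arm_command:
  commands: [0,-0.0005,0,0,0,-0.5,0.205,0,-0.0005,0,0,0,-1,0.205,0,-0.0005,0,0,0,-1.5,0.205,0,-0.0005,0,0,0,-2,0.205,0,-0.0005,0,0,0,-2,0.205]

```text
t: 8.15
eef_pos: [0.5391, 0.0434, 0.0897]
tool_rot: [-0.0, 0.128, 0.992, 0.0]
contact_force: [-3.0, -2.7, -0.3]
gripper_width: 0.209
grasp_force: 6.4
```

```bash
python3 s.py
```

```text
t 8.15 eef [0.5391 0.0434 0.0897] yaw 75.29 shift [ 0.0003 -0.0005 -0.0009] rot [-0.   -0.02 16.29] q [-0.32  0.45  0.16  2.   -0.11  0.7   1.22]
[-2.99 -2.7  -0.33] [-0.52   0.744 -0.223] 0.20911680430699567 6.449124428909272
```

Run:
```python
from h import *
c=snap('wrist','w4.png');cv2.imwrite('pics/w4c.png',np.hstack([np.load('pics/w3.png.npz')['img'][150:420,190:450],c['img'][150:420,190:450]])[:,:,::-1].repeat(1,0))
im=cv2.imread('pics/w4c.png');cv2.imwrite('pics/w4c.png',cv2.resize(im,None,fx=1.5,fy=1.5))
```

```text
(no output)
```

View pics/w4c.png

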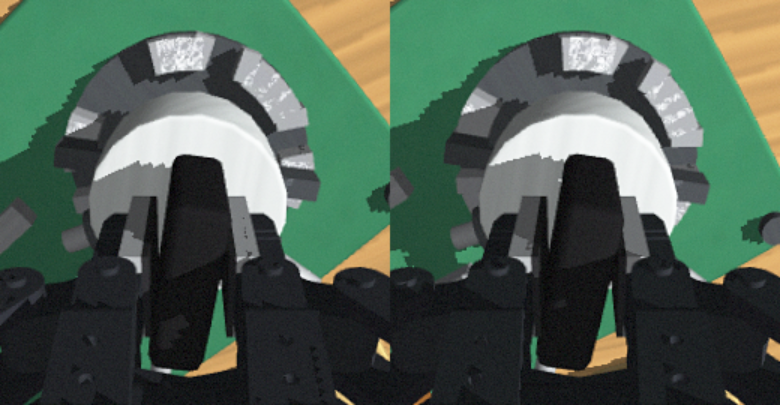

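Side by side, the drum's height is unchanged and the knob has turned about 10° with the tool. The dark notch at right-crop (675,160) is approaching the lug at (690,188), so it hasn't snapped yet.

Emit:
arm_command:
  commands: [0,-0.0003,0,0,0,-0.5,0.205,0,-0.0003,0,0,0,-1,0.205,0,-0.0003,0,0,0,-1.5,0.205,0,-0.0003,0,0,0,-2,0.205,0,-0.0003,0,0,0,-2.5,0.205,0,-0.0003,0,0,0,-2.5,0.205]

```text
t: 8.8
eef_pos: [0.5392, 0.0432, 0.0897]
tool_rot: [-0.0, 0.106, 0.994, 0.0]
contact_force: [-2.7, -0.6, -1.5]
gripper_width: 0.203
grasp_force: 6.2
```

```bash
python3 s.py
```

```text
t 8.8 eef [0.5392 0.0432 0.0897] yaw 77.8 shift [ 0.0004 -0.0003 -0.0009] rot [ 1.00e-02 -1.00e-02  1.88e+01] q [-0.32  0.44  0.15  2.   -0.1   0.7   1.26]
[-2.71 -0.64 -1.49] [-0.092  0.613 -0.189] 0.2027786546602339 6.2049427488818765
```

Emit:
arm_command:
  commands: [0,0,0,0,0,-0.5,0.205,0,0,0,0,0,-1,0.205,0,0,0,0,0,-1.5,0.205,0,0,0,0,0,-2,0.205,0,0,0,0,0,-2.5,0.205,0,0,0,0,0,-2.5,0.205]

```text
t: 9.4
eef_pos: [0.5391, 0.0431, 0.0897]
tool_rot: [-0.0, 0.085, 0.996, 0.0]
contact_force: [-3.9, -0.1, -4.1]
gripper_width: 0.203
grasp_force: 5.9
```

```bash
python3 s.py
```

```text
t 9.4 eef [0.5391 0.0431 0.0897] yaw 80.29 shift [ 0.0004 -0.0002 -0.0009] rot [ 0.000e+00 -1.000e-02  2.129e+01] q [-0.31  0.44  0.14  2.   -0.09  0.7   1.29]
[-3.93 -0.07 -4.05] [ 0.028  0.573 -0.214] 0.20320914559166925 5.909210764802992
```

Emit:
arm_command:
  commands: [0,0,0,0,0,1,0.205,0,0,0,0,0,2,0.205,0,0,0,0,0,2,0.205]

```text
t: 9.7
eef_pos: [0.5404, 0.0429, 0.0904]
tool_rot: [0.001, 0.103, 0.995, 0.0]
contact_force: [-0.1, 0.8, -0.2]
gripper_width: 0.207
grasp_force: 0.4
```

```bash
python3 s.py;  python3 - <<'E'
from h import *
c=snap('wrist','w5.png')
cv2.imwrite('pics/w5c.png',cv2.resize(np.hstack([np.load('pics/w4.png.npz')['img'][150:420,190:450],c['img'][150:420,190:450]])[:,:,::-1],None,fx=1.5,fy=1.5))
E
```

```text
t 9.7 eef [0.5404 0.0429 0.0904] yaw 78.22 shift [ 0.0017 -0.0003 -0.0002] rot [ 0.06  0.13 19.22] q [-0.31  0.44  0.15  2.   -0.1   0.7   1.26]
[-0.12  0.76 -0.17] [-0.182  0.079  0.01 ] 0.20672927318958362 0.38324678025674075
```

View pics/w5c.png

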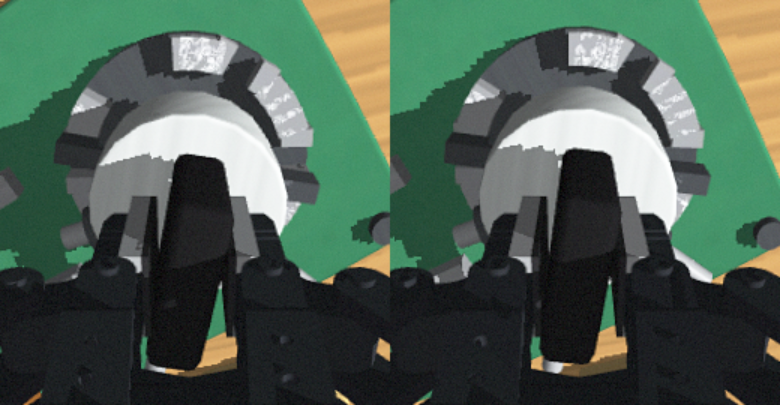

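The drum is still up: its size and the lug at (690,178) are unchanged, so it hasn't snapped yet. Carrying on.

Emit:
arm_command:
  commands: [0,0,0,0,0,-1,0.205,0,0,0,0,0,-2,0.205,0,0,0,0,0,-2.5,0.205,0,0,0,0,0,-3,0.205,0,0,0,0,0,-3.5,0.205,0,0,0,0,0,-4,0.205,0,0,0,0,0,-4,0.205]

```text
t: 10.45
eef_pos: [0.5399, 0.0429, 0.0902]
tool_rot: [0.001, 0.067, 0.998, 0.0]
contact_force: [1.5, -2.0, 6.6]
gripper_width: 0.202
grasp_force: 12.3
```

```bash
python3 s.py
```

```text
t 10.45 eef [0.5399 0.0429 0.0902] yaw 82.27 shift [ 0.0012 -0.0001 -0.0004] rot [ 0.04  0.07 23.27] q [-0.3   0.44  0.13  2.   -0.09  0.7   1.32]
[ 1.48 -2.    6.57] [-0.418 -0.364 -0.383] 0.20223777629617287 12.311559822410345
```

Emit:
arm_command:
  commands: [0,0,0,0,0,1,0.205,0,0,0,0,0,1.5,0.205,0,0,0,0,0,1.5,0.205]

```text
t: 10.75
eef_pos: [0.5389, 0.0432, 0.0895]
tool_rot: [-0.0, 0.08, 0.997, -0.0]
contact_force: [1.4, -1.6, 1.2]
gripper_width: 0.202
grasp_force: 1.6
```

```bash
python3 s.py;  python3 - <<'E'
from h import *
c=snap('wrist','w6.png')
cv2.imwrite('pics/w6c.png',cv2.resize(np.hstack([np.load('pics/w5.png.npz')['img'][150:420,190:450],c['img'][150:420,190:450]])[:,:,::-1],None,fx=1.5,fy=1.5))
E
```

```text
t 10.75 eef [0.5389 0.0432 0.0895] yaw 80.81 shift [ 0.0001 -0.0003 -0.0011] rot [-1.000e-02 -3.000e-02  2.181e+01] q [-0.31  0.44  0.14  2.   -0.09  0.7   1.3 ]
[ 1.38 -1.58  1.21] [-0.252 -0.305 -0.113] 0.20187589955844026 1.5510913979960606
```

View pics/w6c.png

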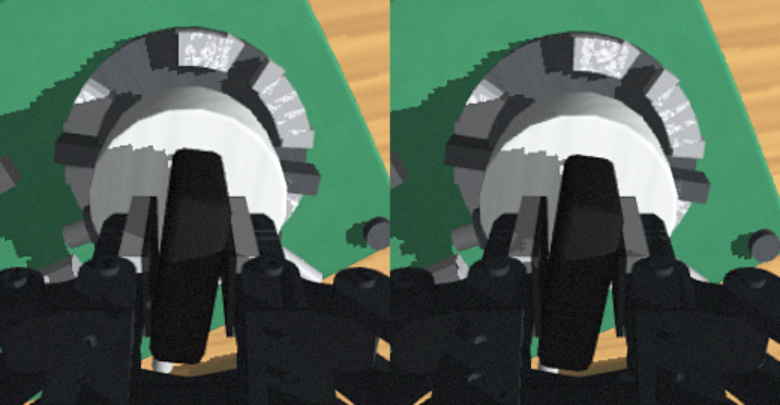

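The drum is still up, because the lug at right-crop (690,185) hasn't moved relative to the ring top. The dark notch at (688,155) is now right next to that lug, so about 10° remain. I'll continue in small steps.

Emit:
arm_command:
  commands: [0,0,0,0,0,-1,0.21,0,0,0,0,0,-1.5,0.21,0,0,0,0,0,-2,0.21,0,0,0,0,0,-2.5,0.21,0,0,0,0,0,-3,0.21,0,0,0,0,0,-3,0.21]

```text
t: 11.4
eef_pos: [0.5386, 0.0431, 0.0893]
tool_rot: [-0.001, 0.054, 0.999, -0.0]
contact_force: [0.6, 0.0, -3.2]
gripper_width: 0.21
grasp_force: 5.0
```

```bash
python3 s.py
```

```text
t 11.4 eef [0.5386 0.0431 0.0893] yaw 83.8 shift [-0.0002 -0.0001 -0.0013] rot [-2.00e-02 -7.00e-02  2.48e+01] q [-0.29  0.44  0.12  2.   -0.08  0.7   1.34]
[ 0.62  0.03 -3.18] [ 0.218  0.063 -0.147] 0.20953103005765306 5.045972694642842
```

Torque is back to about 0.15, so it's turning freely.

Emit:
arm_command:
  commands: [0,0,0,0,0,-0.5,0.21,0,0,0,0,0,-1,0.21,0,0,0,0,0,-1.5,0.21,0,0,0,0,0,-2,0.21,0,0,0,0,0,-2.5,0.21,0,0,0,0,0,-3,0.21,0,0,0,0,0,-3,0.21]

```text
t: 12.1
eef_pos: [0.5393, 0.043, 0.0899]
tool_rot: [0.0, 0.028, 1.0, 0.0]
contact_force: [-1.3, 0.3, 0.1]
gripper_width: 0.211
grasp_force: 5.8
```

```bash
python3 s.py
```

```text
t 12.1 eef [0.5393 0.043  0.0899] yaw 86.77 shift [ 0.0006 -0.     -0.0007] rot [1.000e-02 1.000e-02 2.777e+01] q [-0.28  0.44  0.11  2.   -0.07  0.7   1.39]
[-1.26  0.32  0.06] [ 0.037  0.188 -0.181] 0.21075453987619755 5.77926610596478
```

Emit:
arm_command:
  commands: [0,0,0,0,0,-0.5,0.21,0,0,0,0,0,-1,0.21,0,0,0,0,0,-1.5,0.21,0,0,0,0,0,-2,0.21,0,0,0,0,0,-2.5,0.21,0,0,0,0,0,-2.5,0.21]

```text
t: 12.7
eef_pos: [0.5393, 0.0429, 0.0899]
tool_rot: [0.0, 0.006, 1.0, 0.0]
contact_force: [-1.2, 0.5, 2.2]
gripper_width: 0.209
grasp_force: 7.5
```

```bash
python3 s.py
```

```text
t 12.7 eef [0.5393 0.0429 0.0899] yaw 89.28 shift [ 0.0006  0.0001 -0.0007] rot [0.000e+00 1.000e-02 3.028e+01] q [-0.28  0.44  0.1   2.   -0.07  0.7   1.43]
[-1.17  0.53  2.16] [-0.047  0.294 -0.225] 0.20928199179908255 7.452920721843839
```

Emit:
arm_command:
  commands: [0,0,0,0,0,-0.5,0.21,0,0,0,0,0,-1,0.21,0,0,0,0,0,-1.5,0.21,0,0,0,0,0,-2,0.21,0,0,0,0,0,-2,0.21]

```text
t: 13.2
eef_pos: [0.5394, 0.043, 0.0899]
tool_rot: [0.0, -0.011, 1.0, 0.0]
contact_force: [-1.3, 0.1, 2.2]
gripper_width: 0.208
grasp_force: 22.1
```

```bash
python3 s.py
```

```text
t 13.2 eef [0.5394 0.043  0.0899] yaw 91.26 shift [ 0.0007  0.0001 -0.0007] rot [2.000e-02 2.000e-02 3.226e+01] q [-0.27  0.44  0.09  2.   -0.06  0.7   1.45]
[-1.34  0.13  2.16] [-0.015  0.188 -0.625] 0.20815838422681213 22.090504275129206
```

Emit:
arm_command:
  commands: [0,0,0,0,0,1,0.21,0,0,0,0,0,2,0.21,0,0,0,0,0,2.5,0.21,0,0,0,0,0,2.5,0.21]

```text
t: 13.6
eef_pos: [0.5394, 0.0429, 0.0898]
tool_rot: [0.0, 0.011, 1.0, -0.0]
contact_force: [-0.3, -1.1, 2.8]
gripper_width: 0.211
grasp_force: 2.6
```

```bash
python3 s.py;  python3 - <<'E'
from h import *
c=snap('wrist','w7.png')
cv2.imwrite('pics/w7c.png',cv2.resize(np.hstack([np.load('pics/w6.png.npz')['img'][150:420,190:450],c['img'][150:420,190:450]])[:,:,::-1],None,fx=1.5,fy=1.5))
E
```

```text
t 13.6 eef [0.5394 0.0429 0.0898] yaw 88.79 shift [ 0.0007  0.0001 -0.0008] rot [-1.000e-02  3.000e-02  2.979e+01] q [-0.28  0.44  0.1   2.   -0.07  0.7   1.42]
[-0.27 -1.14  2.75] [-0.211  0.027 -0.111] 0.21072472749038032 2.5743813172448426
```

View pics/w7c.png

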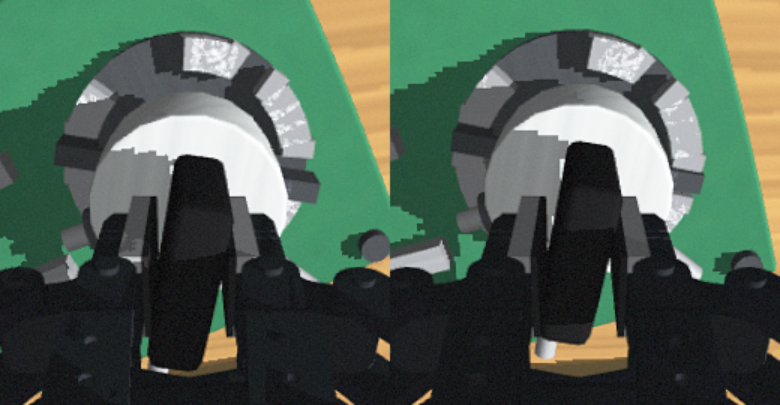

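The knob has dropped: the drum and the bar are lower, and the lug at right-crop (687,180) sits in the notch. I'll release and rise.

Emit:
arm_command:
  commands: [0,0,0,0,0,0,0.5,0,0,0,0,0,0,0.6,0,0,-0.03,0,0,0,0.6,0,0,-0.08,0,0,0,0.6,0,0,-0.12,0,0,-7,0.6,0,0,-0.12,0,0,-14,0.6,0,0,-0.12,0,0,-18,0.6,0,0,-0.12,0,0,-18,0.6]

```text
t: 14.45
eef_pos: [0.5391, 0.0431, 0.21]
tool_rot: [0.0, -0.146, 0.989, 0.0]
contact_force: [-0.7, -0.3, -0.9]
gripper_width: 0.598
grasp_force: 0.0
```

Run:
```python
from h import *
read_camera('top')
go([.539,.043,.2],107)
c=snap('wrist','w8.png');print(c['pose'][:3,3].round(3))
cv2.imwrite('pics/w8c.png',c['img'][:,:,::-1])
```

```text
t 14.5 eef [0.539  0.043  0.2097] yaw 106.68 shift [-0.     -0.      0.0097] rot [ 0.01 -0.01 -0.32] q [-0.25  0.28  0.07  1.9  -0.02  0.96  1.69]
[0.47  0.023 0.352]
```

View pics/w8c.png

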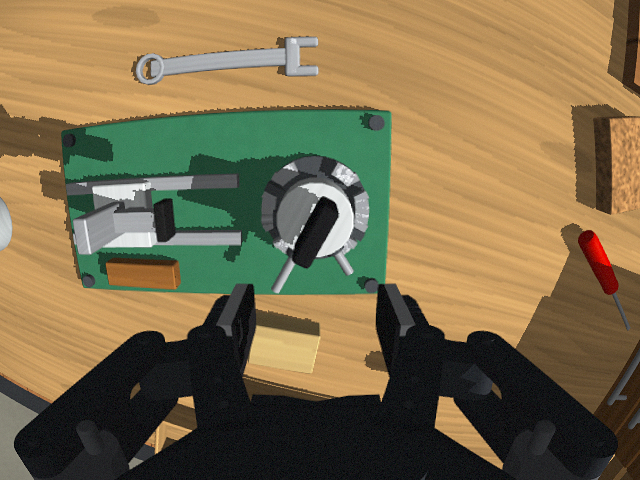

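The wrist view shows the knob at (316,232), turned and down. The pad's black front edge is at about x=175, rows 200–240. The tab is at (75–120, 205–255), and the offcut and wrench haven't moved.

Run:
```python
from h import *
c=np.load('pics/w8.png.npz');im=c['img'];hsv=cv2.cvtColor(im,cv2.COLOR_RGB2HSV)
f=lambda u,v,z:onz(c,u,v,z,True)
ax=np.array([.539,.043]);ux=np.array([.9563,.2923]);uy=np.array([-.2923,.9563])
U=lambda p:np.array([(p[:2]-ax)@ux,(p[:2]-ax)@uy]).round(4)*1000
d=cv2.inRange(hsv,(0,0,0),(180,255,45));n,l,s,ce=cv2.connectedComponentsWithStats(d)
for u,v,z in((316,225,.116),(167,218,.07)):
    i=l[v,u];P=cv2.findNonZero(np.uint8(l==i));r=cv2.minAreaRect(P);print(s[i],r)
    for b in cv2.boxPoints(r):print(b.round(0),U(f(*b,z)),U(f(*b,z-.024)))
for p in((75,218),(115,205),(120,237),(82,255)):print('tab',p,U(f(*p,.110)),U(f(*p,.04)))
# plate edges check in unit frame
m=cv2.inRange(hsv,(60,90,30),(95,255,255))
for u in(120,200,250):
    v=np.where(m[95:300,u])[0]+95;print('plate x',U(f(u,v.min(),.016)),U(f(u,v.max(),.016)))
v=180;u=np.where(m[v,40:420])[0]+40;print('plate y',U(f(u.min(),v,.016)),U(f(u.max(),v,.016)))
```

```text
[ 287  197   51   71 1640] ((314.20751953125, 232.1750030517578), (27.15285301208496, 71.70218658447266), 32.55000305175781)
[283. 255.] [ 11.3 -21.2] [ 19.9 -23.4]
[322. 195.] [-29.7   4.9] [-25.4   5.3]
[345. 209.] [-20.   19.8] [-14.7  21.7]
[306. 270.] [22.  -5.9] [31.6 -6.6]
[154 199  22  42 707] ((164.12045288085938, 219.5437774658203), (41.073638916015625, 18.760149002075195), 83.41805267333984)
[152. 200.] [ -19.8 -133.8] [ -15.3 -145.3]
[171. 198.] [ -21.  -116.6] [ -16.7 -126.5]
[176. 239.] [  13.6 -116. ] [  20.9 -125.9]
[157. 241.] [  15.4 -133.7] [  22.9 -145.2]
tab (75, 218) [ -15.8 -187.3] [   0.6 -241.7]
tab (115, 205) [ -24.8 -146.9] [ -11.  -189.7]
tab (120, 237) [  -0.2 -146.3] [  20.7 -188.8]
tab (82, 255) [  14.8 -186.6] [  39.9 -240.7]
plate x [ -89.5 -190.2] [  87.6 -215.3]
plate x [ -89.5 -104.9] [  87.4 -119. ]
plate x [-89.6 -57.7] [ 76.3 -65.2]
plate y [ -36.1 -267.7] [-25.6  68.5]
```

```bash
python3 -c "
from h import *
go([.5928,-.133,.16],107)"
```

```text
t 14.55 eef [0.5389 0.043  0.2095] yaw 106.66 shift [-0.0012 -0.1841  0.0494] rot [ 0.01 -0.03 -0.34] q [-0.25  0.28  0.07  1.9  -0.02  0.96  1.69]
```

Emit:
arm_command:
  commands: [0,-0.04,0,0,0,0,0.7,-0.001,-0.08,0,0,0,0,0.7,-0.001,-0.12,0,0,0,0,0.7,-0.001,-0.16,0,0,0,0,0.7,-0.001,-0.184,0.02,0,0,0,0.7,-0.001,-0.184,0.04,0,0,0,0.7,-0.001,-0.184,0.05,0,0,0,0.7,-0.001,-0.184,0.05,0,0,0,0.7]

```text
t: 15.35
eef_pos: [0.5919, -0.1319, 0.1578]
tool_rot: [-0.002, -0.146, 0.989, 0.001]
contact_force: [0.3, 0.7, -0.2]
gripper_width: 0.703
grasp_force: 0.0
```

Run:
```python
from h import *
read_camera('top');read_camera('top')
go([.5928,-.133,.08],107)
c=snap('wrist','w9.png');o=c['pose'];K=c['camera_matrix'];im=c['img'].copy()
ax=np.array([.539,.043]);ux=np.array([.9563,.2923]);uy=np.array([-.2923,.9563])
def pr(x,y,z):
    w=np.r_[ax+x*ux+y*uy,z];P=o[:3,:3].T@(w-o[:3,3]);r=np.hypot(P[0],P[1]);return tuple(int(q) for q in (K[:2,2]+371.65*np.arctan2(r,P[2])*P[:2]/r).round())
print({y:[pr(x,y/1000,.110) for x in(-.015,.015)] for y in(-173,-180,-187,-194)})
for y in(-.180,-.187,-.194):
    cv2.line(im,pr(-.015,y,.11),pr(.015,y,.11),(255,0,0),1)
cv2.imwrite('pics/w9c.png',im[:,:,::-1])
```

```text
t 15.45 eef [ 0.5934 -0.1319  0.16  ] yaw 106.82 shift [ 0.0009 -0.0009  0.08  ] rot [ 0.02  0.   -0.18] q [ 0.01  0.44  0.14  1.8  -0.07  0.91  2.05]
{-173: [(333, 234), (333, 285)], -180: [(320, 234), (320, 285)], -187: [(308, 234), (308, 285)], -194: [(295, 234), (296, 285)]}
```

View pics/w9c.png

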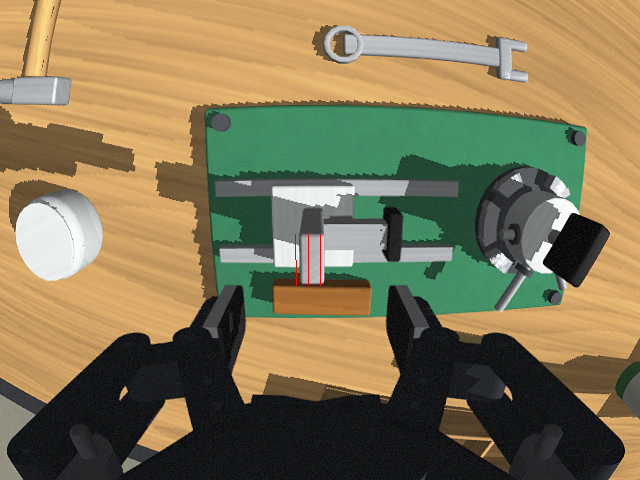

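The tab's top spans u 300–325 and v 234–285, so it is centred on y = -184.5 mm, directly under the tool. The short screw's dark round end at (513,233) faces the pad. I'll go down and grip.

Emit:
arm_command:
  commands: [0.001,-0.001,0.03,0,0,0,0.7,0.001,-0.001,0.06,0,0,0,0.7,0.001,-0.001,0.08,0,0,0,0.6,0.001,-0.001,0.08,0,0,0,0.4,0.001,-0.001,0.08,0,0,0,0.1,0.001,-0.001,0.08,0,0,0,0.1,0.001,-0.001,0.08,0,0,0,0.1,0.001,-0.001,0.08,0,0,0,0.1]
  force: 20

```text
t: 16.3
eef_pos: [0.5939, -0.1341, 0.0816]
tool_rot: [0.001, -0.146, 0.989, -0.0]
contact_force: [-0.6, 1.2, 7.5]
gripper_width: 0.158
grasp_force: 26.1
```

```bash
cat > c.py <<'E'
from h import *
e,M,o=tool();ax=np.array([.539,.043]);ux=np.array([.9563,.2923]);uy=np.array([-.2923,.9563])
F=o['contact_force'];print('t',o['t'],'x,y mm',(e[:2]-ax)@ux*1e3,(e[:2]-ax)@uy*1e3,e[2],'yaw',np.degrees(np.arctan2(M[1,1],M[0,1])),'Fy',F[:2]@uy,'Fx',F[:2]@ux,F[2],o['gripper_width'],o['grasp_force'])
E
python3 c.py
```

```text
t 16.3 x,y mm 0.7118663756093337 -185.36530790222466 0.08157818660374963 yaw 106.78971597637984 Fy 1.292498027051236 Fx -0.2039458704791366 7.471024035875455 0.15760132996208004 26.144651770591736
```

Emit:
arm_command:
  commands: [0,0.005,0,0,0,0,0.1,0,0.015,0,0,0,0,0.1,0,0.025,0,0,0,0,0.1,0,0.035,0,0,0,0,0.1,0,0.045,0,0,0,0,0.1,0,0.053,0,0,0,0,0.1,0,0.058,0,0,0,0,0.1,0,0.058,0,0,0,0,0.1]

```text
t: 17.1
eef_pos: [0.5768, -0.0784, 0.0816]
tool_rot: [0.001, -0.146, 0.989, -0.0]
contact_force: [-1.5, 0.2, 11.1]
gripper_width: 0.153
grasp_force: 26.7
```

```bash
python3 c.py
```

```text
t 17.1 x,y mm 0.6934417647723665 -127.15713609521656 0.08155240920585848 yaw 106.79420482655345 Fy 0.6409492150732441 Fx -1.3531739947444288 11.122272405695126 0.1528919835445435 26.709668040275574
```

Emit:
arm_command:
  commands: [0,0.002,0,0,0,0,0.1,0,0.004,0,0,0,0,0.1,0,0.006,0,0,0,0,0.1,0,0.008,0,0,0,0,0.1,0,0.009,0,0,0,0,0.1,0,0.01,0,0,0,0,0.1,0,0.011,0,0,0,0,0.1,0,0.012,0,0,0,0,0.1]

```text
t: 17.9
eef_pos: [0.5737, -0.0684, 0.0816]
tool_rot: [0.002, -0.145, 0.989, -0.001]
contact_force: [-0.7, -3.4, 8.1]
gripper_width: 0.159
grasp_force: 26.6
```

```bash
python3 c.py
```

```text
t 17.9 x,y mm 0.6619431630098747 -116.65817650261656 0.08155131966947723 yaw 106.71858128256504 Fy -3.067151193417587 Fx -1.697750046882199 8.147825781612193 0.15865213073800605 26.573150753974915
```

Emit:
arm_command:
  commands: [0,0.0005,0,0,0,0,0.1,0,0.001,0,0,0,0,0.1,0,0.0015,0,0,0,0,0.1,0,0.002,0,0,0,0,0.1,0,0.0025,0,0,0,0,0.1,0,0.003,0,0,0,0,0.1]

```text
t: 18.5
eef_pos: [0.5729, -0.0655, 0.0816]
tool_rot: [0.002, -0.145, 0.989, -0.001]
contact_force: [-0.6, -3.0, 9.3]
gripper_width: 0.159
grasp_force: 26.6
```

```bash
python3 c.py
```

```text
t 18.5 x,y mm 0.7042326410262936 -113.67543275057794 0.08156229811319166 yaw 106.7219731666094 Fy -2.741057355239235 Fx -1.4447874463556998 9.305631715129739 0.15890653478762662 26.61492168903351
```

Emit:
arm_command:
  commands: [0,0.0005,0,0,0,0,0.1,0,0.001,0,0,0,0,0.1,0,0.0015,0,0,0,0,0.1,0,0.002,0,0,0,0,0.1,0,0.0025,0,0,0,0,0.1]

```text
t: 19.0
eef_pos: [0.5721, -0.0631, 0.0816]
tool_rot: [0.002, -0.145, 0.989, -0.001]
contact_force: [0.4, -3.7, 9.0]
gripper_width: 0.156
grasp_force: 26.6
```

```bash
python3 c.py
```

```text
t 19.0 x,y mm 0.6791197241444378 -111.16676233151293 0.08155758821446694 yaw 106.72020649041163 Fy -3.6506781021675887 Fx -0.7129040934650984 9.022060356256384 0.15634774550800645 26.6172856092453
```

Emit:
arm_command:
  commands: [0,0.0004,0,0,0,0,0.1,0,0.0008,0,0,0,0,0.1,0,0.0012,0,0,0,0,0.1,0,0.0016,0,0,0,0,0.1]

```text
t: 19.4
eef_pos: [0.5716, -0.0616, 0.0815]
tool_rot: [0.002, -0.145, 0.989, -0.001]
contact_force: [-1.0, -3.9, 9.5]
gripper_width: 0.157
grasp_force: 26.6
```

```bash
python3 c.py
```

```text
t 19.4 x,y mm 0.6424126144742235 -109.56453336570013 0.08153247122130765 yaw 106.72094564187843 Fy -3.451504721319357 Fx -2.1495213457849314 9.547783404597405 0.15700191554316487 26.615555584430695
```

Emit:
arm_command:
  commands: [0,0.0004,0,0,0,0,0.1,0,0.0008,0,0,0,0,0.1,0,0.0012,0,0,0,0,0.1,0,0.0016,0,0,0,0,0.1]

```text
t: 19.8
eef_pos: [0.5712, -0.0601, 0.0815]
tool_rot: [0.002, -0.145, 0.989, -0.001]
contact_force: [-0.1, -3.4, 9.0]
gripper_width: 0.159
grasp_force: 26.6
```

```bash
python3 c.py
```

```text
t 19.8 x,y mm 0.6509750367259883 -107.9829250338614 0.08154369228857783 yaw 106.72018506495172 Fy -3.1983322200930293 Fx -1.0887369259197817 9.046105786820073 0.1586957858095904 26.612824201583862
```

Emit:
arm_command:
  commands: [0,0.0004,0,0,0,0,0.1,0,0.0008,0,0,0,0,0.1,0,0.0012,0,0,0,0,0.1,0,0.0015,0,0,0,0,0.1]

```text
t: 20.2
eef_pos: [0.5708, -0.0586, 0.0815]
tool_rot: [0.002, -0.145, 0.989, -0.001]
contact_force: [-1.2, -2.5, 9.1]
gripper_width: 0.161
grasp_force: 26.6
```

```bash
python3 c.py
```

```text
t 20.2 x,y mm 0.6751485772701176 -106.4484258918334 0.08154670588832538 yaw 106.7251847767994 Fy -2.0852838476049103 Fx -1.8537829618096175 9.064075530460114 0.16086711992640107 26.627681851387024
```

Emit:
arm_command:
  commands: [0,0.0004,0,0,0,0,0.1,0,0.0008,0,0,0,0,0.1,0,0.0012,0,0,0,0,0.1,0,0.0015,0,0,0,0,0.1]

```text
t: 20.6
eef_pos: [0.5703, -0.0572, 0.0815]
tool_rot: [0.002, -0.145, 0.989, -0.001]
contact_force: [-1.3, -3.7, 8.9]
gripper_width: 0.157
grasp_force: 26.6
```

```bash
python3 c.py
```

```text
t 20.6 x,y mm 0.6571541363818088 -104.9550542979312 0.08153837202189812 yaw 106.72050056612667 Fy -3.1250356508083037 Fx -2.349734001356415 8.90225064727502 0.1573629269878075 26.639370024204254
```

Emit:
arm_command:
  commands: [0,0.0004,0,0,0,0,0.1,0,0.0008,0,0,0,0,0.1,0,0.0012,0,0,0,0,0.1,0,0.0015,0,0,0,0,0.1]

```text
t: 21.0
eef_pos: [0.5701, -0.0565, 0.0816]
tool_rot: [0.002, -0.145, 0.989, -0.001]
contact_force: [0.5, -6.0, 7.8]
gripper_width: 0.164
grasp_force: 26.5
```

```bash
python3 c.py
```

```text
t 21.0 x,y mm 0.6898859596075508 -104.22696333282222 0.08157423145640968 yaw 106.69598208530611 Fy -5.914122648447014 Fx -1.3060227506403215 7.793672916306722 0.16376635181068575 26.542024612426758
```

Contact: the force rose to about 6 N, of which about 3 N is friction, and the motion stalled. I'll relax the arm slightly and release.

Emit:
arm_command:
  commands: [0,-0.0003,0,0,0,0,0.1,0,-0.0003,0,0,0,0,0.1]

```text
t: 21.2
eef_pos: [0.5701, -0.0565, 0.0815]
tool_rot: [0.002, -0.145, 0.989, -0.001]
contact_force: [0.0, -5.2, 8.6]
gripper_width: 0.16
grasp_force: 26.6
```

```bash
python3 c.py
```

```text
t 21.2 x,y mm 0.6574722323810823 -104.24639449614253 0.08154481570075255 yaw 106.69998387790123 Fy -4.92807747142583 Fx -1.4991796975891674 8.57350811893575 0.15997457811437793 26.61496192216873
```

Emit:
arm_command:
  commands: [0,-0.0006,0,0,0,0,0.2,0,-0.0006,0,0,0,0,0.3,0,-0.0006,0,0,0,0,0.4,0,-0.0006,0,0,0,0,0.4,0,-0.0006,-0.02,0,0,0,0.4,0,-0.0006,-0.06,0,0,0,0.4,0,-0.0006,-0.1,0,0,0,0.4,0,-0.0006,-0.1,0,0,0,0.4]

```text
t: 22.0
eef_pos: [0.5723, -0.0555, 0.1852]
tool_rot: [0.005, -0.146, 0.989, -0.001]
contact_force: [1.6, -0.2, -0.3]
gripper_width: 0.401
grasp_force: 0.0
```

Run:
```python
from h import *
read_camera('top');c=snap('wrist','w10.png');im=c['img'];hsv=cv2.cvtColor(im,cv2.COLOR_RGB2HSV);o=c['pose'];K=c['camera_matrix']
go([.57,-.0565,.18],107)
f=lambda u,v,z:onz(c,u,v,z,True)
ax=np.array([.539,.043]);ux=np.array([.9563,.2923]);uy=np.array([-.2923,.9563])
U=lambda p:np.array([(p[:2]-ax)@ux,(p[:2]-ax)@uy]).round(4)*1000
d=cv2.inRange(hsv,(0,0,0),(180,255,45));n,l,s,ce=cv2.connectedComponentsWithStats(d)
for i in range(1,n):
    if 200<s[i,4]<6000: print(s[i],ce[i].round(),U(f(*ce[i],.1)),U(f(*ce[i],.06)))
```

```text
t 22.1 eef [ 0.5693 -0.0552  0.1806] yaw 106.77 shift [-0.0003 -0.0015  0.0006] rot [-0.02  0.11 -0.23] q [-0.12  0.36  0.14  1.87 -0.06  0.91  1.91]
[379 198  21  52 704] [389. 223.] [-11.6 -56.4] [ -0.9 -48.2]
[ 437  203   64   75 2175] [465. 239.] [-0.9 -3.2] [11.7 14.5]
```

Run:
```python
from h import *
rays={}
for n,seed in(('w8',(316,225)),('w10',(465,239)),('w1',(311,230)),('w2',(309,300))):
    c=np.load(f'pics/{n}.png.npz');d=cv2.inRange(cv2.cvtColor(c['img'],cv2.COLOR_RGB2HSV),(0,0,0),(180,255,45))
    k,l,s,ce=cv2.connectedComponentsWithStats(d);i=l[seed[1],seed[0]]
    rays[n]=ray(c,*ce[i],True);print(n,s[i])
def tri(a,b):
    A=np.zeros((3,3));v=np.zeros(3)
    for n in(a,b):
        o,d=rays[n];d=d/np.linalg.norm(d);P=np.eye(3)-np.outer(d,d);A+=P;v+=P@o
    return np.linalg.solve(A,v)
print('now',tri('w8','w10').round(4),'start',tri('w1','w2').round(4))
e=np.load('pics/w10.png.npz');print(onz(e,400,223,.058,True).round(4))
```

```text
w8 [ 287  197   51   71 1640]
w10 [ 437  203   64   75 2175]
w1 [ 300  194   22   72 1323]
w2 [ 294  230   29  100 2593]
now [0.5405 0.0431 0.0937] start [0.5389 0.0411 0.0963]
[0.5501 0.0054 0.058 ]
```

The knob is at about 94 mm, against about 96 mm at the start, so the turret is fully down. The arm is clear of everything.

```bash
python3 -c "
from station import hand_in
print(hand_in())"
```

```text
the job is handed in; nothing more can be done
None
```

The stop is changed over and handed in at about 22 s of the 64 s: the turret snapped down in the short-screw notch, the pad rests on that screw at about 3 N, and the arm is clear. I viewed 11 pictures, one over the limit of 10.

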